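Fit the valve knob on the forge burner control and hold it pressed in

TASK

The burner control box still has its shipping strap over the valve stem: lift the strap off and lay it flat in the empty long bay of the parts tray. Then take the knob from the tray, turn it so that its bore matches the flat on the stem, push it fully home, press it well down against the valve spring, and finish while still gripping it and holding it pressed in. Leave the other things where they lie.

Things in the scene. Friction and masses are not known exactly. Their poses are not given: they have to be found in the camera images.
- control_box: Fixed burner control box, grey with a dark metal top plate, 110 (x) x 170 (y) x 60 mm high, brass gas unions on its +x side. Origin: centre of the underside. The valve stem stands upright on the top plate at (0, -40) mm from the origin in the box's axes.
- stem_tip (a point): Centre of the top end of the valve stem, an upright steel shaft, 16 mm in diameter, 24 mm above the box top when up. Its upper 16 mm are D-shaped: one flat 4 mm from the axis; the tip's rim has a 2 mm chamfer. +x points level out of the flat (at first within 20 degrees of the box's -x), z up. The stem turns with slight friction (0.02 N m); this point moves with it.
- stem (a joint): How far the valve stem is pressed down, m: 0 = up (rest), 0.008 = stop. The spring pushes back with 2 N at the start of the travel and 6 N at the stop.
- strap: Loose flat steel shipping strap, 110 x 36 x 6 mm, 120 g, with a 24 mm hole near one end; at the start it lies on the box top with the stem through its hole, pointing roughly to the box's +y. Origin: centre of the hole, at the underside; x runs along the strap towards its far end, z is up.
- strap_tab (a point): Middle of the top of the upright tab by which the strap is gripped, 47 mm from the hole's centre along the strap's x and 38 mm above its underside. The tab is 34 mm long (strap's x), 9 mm thick (its y) and stands 32 mm above the strap's upper face. Axes as the strap's.
- strap_mid (a point): Middle of the strap's underside, 37 mm from the hole's centre along the strap's x.
- tray: Fixed wooden parts tray, 140 (x) x 168 (y) mm, floor 4 mm thick, walls 16 mm high. Three bays along x, 132 mm long inside: at +y the empty one for the strap (54 mm wide), in the middle a narrow one (34 mm) with a bolt, at -y one with the knob (64 mm). Origin: centre of the underside.
- strap_bay (a point): Centre of the floor of the empty bay (at y = +53 mm, z = 4 mm in the tray's axes); axes as the tray's: the bay runs along x. The strap may lie either way round.
- knob: Loose black plastic knob, 60 g, 43 mm high, standing upright in its bay. Round base 40 mm wide and 20 mm high; D-shaped bore from below, 14 mm deep, 18 mm across, its flat 5 mm from the axis (1 mm play). Origin: underside, on the bore axis; +x points along the pointer nose and out through the bore's flat: the nose must point the way the stem's flat faces.
- knob_top (a point): Middle of the top of the knob's grip bar, 43 mm above its underside on the bore axis; axes as the knob's. The bar is 12 mm thick (y), 23 mm tall, from -19 to +17 mm along x; a nose 6 mm thick and marked with a thin line prolongs it to +27 mm. With the knob home on the stem this point is 29 mm above the stem's tip; the base then clears the box top by 10 mm, 2 mm at the stop.
- tray_bolt: Rusty square-head bolt, 96 mm long, 18 mm thick, in the middle bay of the tray. Bystander, to be left alone.
- match_tin_b: Flat brass match tin, 64 x 42 x 18 mm, between box and tray. Bystander, to be left alone.
- padlock_b: Old iron padlock, 80 x 52 x 16 mm, lying at the back. Bystander, to be left alone.

How it is judged:
By the outcome, as a careful person would: the job done as asked, in the order asked, and still so for the second after the job is handed in, while the arm keeps its last pose, push and grip.
It also fails if it takes over 54 s, if anything falls off the work surface, if the arm or the gripper's body presses on something with over 40 N, if the wrist force passes 120 N, or if a joint passes its speed limit or range.

ROBOT

A 7-joint arm with a two-finger parallel gripper is mounted at the origin on a cart in front of the work surface, level with it; the furniture and walls round the work are solid. World frame = base frame: x ahead of the robot, y to its left, z up, the work surface at z = 0. Lengths are in m, angles in degrees, forces in N, time in s.
With the tool pointing down it reaches from about 0.425 to 0.925 m from the base axis. Payload 6.8 kg.
Tool frame: the origin (TCP) lies where the fingers leave the gripper's body, on its centre line; the fingertips stand 73 mm ahead of it and the grasp point (between the pads) lies 54 mm ahead of it; z points along the fingers, y is the line along which they close (so a half turn about z gives the same grasp; the last joint's range is limited). The gripper opens to 85 mm and grips with 20 to 120 N. Pads are 22 mm wide; open, the fingers measure 114 mm over their backs; the gripper's body (76 mm by 85 mm) begins 54 mm behind the grasp point. The pads swing forward as they close: fully open they stand 13 mm farther back than shut.
Start: joints at [-71.969, 27.33, 1.283, 89.118, -0.659, 63.558, -4.761], TCP at [0.277, 0.616, 0.304] pointing down, gripper open.
Joint ranges: [-169.35, 169.35], [-19.33, 120.38], [-80.79, 83.38], [13.8, 139.57], [-78.32, 258.32], [9.67, 109.79], [-169.56, 169.56]. Speed limits (degrees/s): [136.94, 136.94, 180, 180, 180, 180, 180].

INTERFACE

Orientations are given as [roll, pitch, yaw] about the fixed x, y, z axes, in that order (R = Rz(yaw) Ry(pitch) Rx(roll)).
In Python, from plant import arm gives the robot as it stands.
- The arm moves only by the tool servo_tool, never from a script. Its argument "deltas" is one flat list of numbers, 7 for each row, row after row: the shift along the world's x, y, z in m, then the turn, a rotation vector about the world's x, y, z in rad, then the opening, from -1 (shut) to 1 (fully open), so that 0 is half open. A call has 1 to 10 rows; each row shifts and turns the commanded pose from where the row before left it; what a row does not reach is not made up. A row lasts 1/12 s, in which the tool goes at most 41.7 mm and 7.16 degrees, less where a joint would pass 70% of its speed; a pose out of reach is approached as far as the arm can. A call is refused whole if a number of a shift passes 0.0417 or a number of a turn 0.125, either way. A call with a gripper value outside its range is refused whole. The fingers move at their own pace and stop on an object; "grip_force" is the grip in N (left out, the last holds). Time passes only in rows, so rows that do not move let the fingers close. It gives the time, the measured TCP pose, the force, the opening and the grip force at its end, in the units of the state.
- arm.observe(): the state, without advancing time (a new reading comes with each control period).
- arm.get_image(name): name is "side" or "top"; returns a dict with "image" (480x640x3 uint8, red, green, blue), "depth" (480x640 float32, m along the optical axis (not along the pixel's ray), 0 where there is no reading), "fx", "fy", "cx", "cy" (pixels), "T" (4x4, takes a point from camera to world coordinates). Camera axes: x right, y up, looking along -z (the intrinsics and any distortion apply to the point x, -y, -z); pixel columns grow to the right and rows downward; lengths in m; the calibration is good to about 2 mm. A picture is of the moment at which its call begins.
- arm.hand_in(): hands the job in; it is judged then, once.
Trained networks look in a picture, given as the dict that the camera call returned (one of the last four; its "shot" number tells which), for a name from the list of things; names that differ only in an ending like _2 or _b are one class to them, and where a whole thing is asked for, a point or a joint stands for the part that bears it (a point fixed in the world has none). Each returns a list of dicts, best first, with "p" (0 to 1); they miss things now and then, are a little off and sometimes report something else, mostly with a low value. They report only what shows in the picture. A call takes as long as a camera call.
- arm.silhouettes(picture, name): "pixels" (480x640 bool, what is visible of it) and "pixel" ([column, row] in pixels, amid what is visible of it).
The state is a dict: "clock": time; "joint_pos": joint angles; "joint_velocities": joint speeds; "joint_torque": joint torques, N m; "eef_pos": TCP position; "ee_rot": TCP orientation; "ft_force": force on the tool from outside, world axes, zero at the start; "wrist_torque": the same for the moment, N m; "finger_gap": finger opening in m; "finger_force": force on a finger pad.
Only numpy, scipy, OpenCV 4.12 (cv2) and the standard library are available. Lean on these libraries where they do the work, as an engineer would, in place of code of your own. Each camera call takes 0.05 s, during which the arm holds its last target. There are 200 camera calls.

## Working session

There is one attempt and no reset: what is moved stays moved. The work goes in short steps, Python scripts to look and compute and a tool call to move; the robot and the scene stay as the last step left them, time stands still between calls to the robot, and variables do not carry over. Pictures are saved under pics/ and viewed, at most 13 in all, crops included, and the job is handed in when it is done.

Besides the shell and the picture viewer there is one more tool, called after "Emit:" by a JSON object that holds its "op" and its "data". servo_tool: Moves the arm, as the interface text tells. Its arguments: {"type":"object","properties":{"deltas":{"type":"array"},"grip_force":{"type":"number"}},"required":["deltas"]}

```bash
mkdir -p pics; cat > h.py <<'E'
import numpy as np, cv2
from plant import arm
def pts(im, mask=None):
    d=im["depth"]; v,u=np.nonzero((d>0)&(mask if mask is not None else True))
    z=d[v,u]; P=np.c_[(u-im["cx"])/im["fx"]*z, -(v-im["cy"])/im["fy"]*z, -z, np.ones(len(z))]
    return (P@np.array(im["T"]).T)[:,:3],u,v
def save(im,n): cv2.imwrite(f"pics/{n}.png",im["image"][:,:,::-1])
E
python3 - <<'E'
from h import *
s=arm.observe(); print(s["clock"],s["eef_pos"],s["ee_rot"],s["ft_force"],s["finger_gap"])
ims={}
for c in("top","side"):
    im=arm.get_image(c); save(im,c+"0"); print(c,{k:v for k,v in im.items() if k not in("image","depth")})
    for n in("control_box","strap","tray","knob","stem_tip","tray_bolt","match_tin_b"):
        for r in arm.silhouettes(im,n)[:1]:
            P,_,_=pts(im,r["pixels"]); 
            if len(P): print(n,round(r["p"],2),r["pixel"],len(P),np.median(P,0).round(3),np.percentile(P,2,0).round(3),np.percentile(P,98,0).round(3))
            np.save(f"{c}_{n}.npy",P)
E
```

```text
0.0 [0.27677018 0.61514898 0.30293356] [-1.79896565e+02  8.27397055e-03  1.55778992e+02] [-1.81417264  0.62185928 -0.30901687] 0.08531198936663964
top {'fx': 617.3790227211105, 'fy': 617.3790227211105, 'cx': 315.75550218027485, 'cy': 245.57600014771853, 'T': array([[ 0.00349231,  0.99725179, -0.07400456,  0.51347403],
       [-0.99984886,  0.00474262,  0.01672607,  0.03076017],
       [ 0.01703108,  0.07393496,  0.99711763,  1.21801451],
       [ 0.        ,  0.        ,  0.        ,  1.        ]]), 'shot': 1}
control_box 0.74 [408.8, 266.0] 4429 [ 0.571 -0.164  0.059] [ 0.513 -0.25   0.034] [ 0.644 -0.082  0.066]
strap 0.65 [409.9, 256.7] 1081 [ 0.579 -0.166  0.066] [ 0.56  -0.224  0.058] [ 0.601 -0.117  0.099]
tray 0.68 [225.0, 279.0] 5572 [0.545 0.189 0.005] [ 0.481  0.103 -0.001] [0.619 0.265 0.019]
knob 0.55 [252.5, 268.0] 407 [0.556 0.128 0.025] [0.535 0.109 0.003] [0.575 0.15  0.05 ]
tray_bolt 0.85 [225.1, 276.3] 396 [0.543 0.19  0.017] [0.498 0.181 0.001] [0.591 0.202 0.024]
match_tin_b 0.97 [321.3, 287.1] 675 [0.526 0.    0.018] [ 0.497 -0.02   0.007] [0.557 0.021 0.022]
sid
[... 244 characters left out ...]
02499058,  0.84810917,  0.5292318 ,  0.60729942],
       [ 0.        ,  0.        ,  0.        ,  1.        ]]), 'shot': 2}
control_box 0.55 [364.9, 226.3] 2038 [ 0.564 -0.103  0.054] [ 0.506 -0.241  0.005] [ 0.647 -0.076  0.061]
strap 0.72 [361.3, 207.1] 321 [ 0.577 -0.151  0.065] [ 0.56  -0.222  0.06 ] [ 0.599 -0.115  0.098]
tray 0.95 [344.3, 322.8] 3931 [0.542 0.207 0.004] [0.478 0.1   0.   ] [0.619 0.269 0.016]
knob 0.64 [347.1, 290.7] 418 [0.552 0.135 0.028] [0.532 0.124 0.007] [0.571 0.151 0.047]
tray_bolt 0.57 [345.8, 317.3] 304 [0.543 0.192 0.016] [0.498 0.181 0.007] [0.589 0.201 0.022]
match_tin_b 0.73 [367.7, 266.2] 416 [0.525 0.013 0.016] [ 0.496 -0.017  0.002] [0.555 0.023 0.019]
```

```bash
python3 - <<'E'
import numpy as np, cv2
def rect(P,m=None): 
    r=cv2.minAreaRect((P[:,:2]*1000).astype(np.float32)); return np.round(r[0],1),np.round(r[1],1),round(r[2],1)
L=lambda c,n:np.load(f"{c}_{n}.npy")
for c in("top","side"):
    P=L(c,"strap"); print("strap low",rect(P[(P[:,2]<.075)]),"tab",rect(P[P[:,2]>.09]),np.median(P[P[:,2]>.09],0))
    P=L(c,"tray"); print("tray",rect(P)); w=P[P[:,2]>.013]; print(" walls",rect(w))
    P=L(c,"knob"); print("bar",rect(P[P[:,2]>.036]),np.median(P[P[:,2]>.04],0),"base",rect(P[(P[:,2]<.03)&(P[:,2]>.012)]))
    P=L(c,"control_box"); print("box",rect(P[P[:,2]>.05]),np.median(P[P[:,2]>.05],0))
    P=L(c,"tray_bolt");print("bolt",rect(P[P[:,2]>.013]))
    if c=="top":
        P=L(c,"stem_tip") if __import__("os").path.exists("top_stem_tip.npy") else None
a=cv2.imread("pics/top0.png"); x=cv2.resize(a[200:350,170:270],None,fx=4,fy=4,interpolation=2); y=cv2.resize(a[200:350,360:460],None,fx=4,fy=4,interpolation=2)
cv2.imwrite("pics/crop0.png",np.hstack([x,y]))
E
```

```text
strap low (array([ 580.9, -172. ]), array([ 38.9, 113.7]), 7.0) tab (array([ 579.5, -160.5]), array([ 9.1, 33.9]), 7.0) [ 0.57872703 -0.16028916  0.09685763]
tray (array([549.4, 184.2]), array([170.7, 145.2]), 84.3)
 walls (array([549., 183.]), array([167.5, 140. ]), 84.4)
bar (array([553.7, 129.2]), array([43.5, 12.1]), 10.4) [0.55542328 0.12958935 0.04621633] base (array([556.9, 130.4]), array([36.9, 43.1]), 3.4)
box (array([ 574.7, -168.1]), array([109.8, 171. ]), 13.5) [ 0.56545565 -0.1666849   0.05909737]
bolt (array([545.4, 190. ]), array([17.5, 92.8]), 84.4)
strap low (array([ 581. , -176.5]), array([ 37.6, 130.3]), 6.3) tab (array([ 577.9, -158.4]), array([ 8.1, 33.7]), 5.0) [ 0.57755526 -0.15061693  0.09626112]
tray (array([550.4, 171.2]), array([192.6, 149.2]), 84.4)
 walls (array([547.8, 182.5]), array([170.4, 140.1]), 84.3)
bar (array([551.5, 128.2]), array([42.8, 14.8]), 13.0) [0.55149993 0.13170112 0.04509846] base (array([549.2, 139.8]), array([40.9, 22.7]), 13.1)
box (array([ 573.1, -166.6]), array([109.4, 171.1]), 13.7) [ 0.56024474 -0.13967267  0.05847683]
bolt (array([544.6, 189.1]), array([19.8, 93.7]), 83.1)
```

View pics/crop0.png

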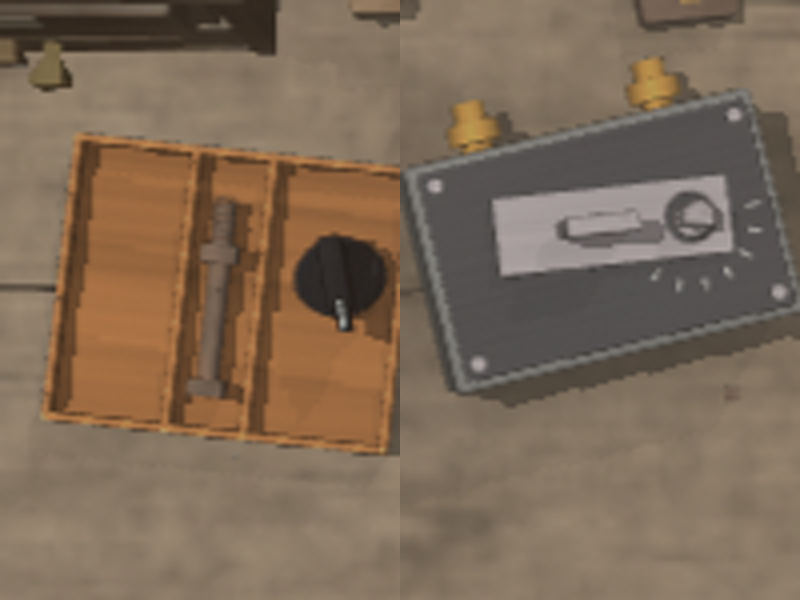

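View pics/side0.png

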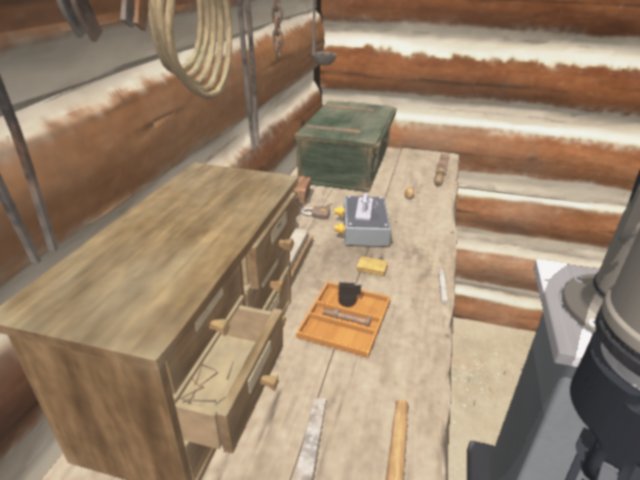

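The crop shows the knob in the tray at (340,280), nose pointing down in the image (-x). The strap is at (610,225) with the stem in its hole at (692,217). The side view shows the path between tray and box is clear, with the cabinet beyond on the +x side.

Emit:
{"op": "servo_tool", "data": {"deltas": [0.0126,-0.0323,0,0,0,-0.0428,0.3,0.0126,-0.0323,0,0,0,-0.0428,0.3,0.0126,-0.0323,0,0,0,-0.0428,0.3,0.0126,-0.0323,0,0,0,-0.0428,0.3,0.0126,-0.0323,0,0,0,-0.0428,0.3,0.0126,-0.0323,0,0,0,-0.0428,0.3,0.0126,-0.0323,0,0,0,-0.0428,0.3,0.0126,-0.0323,0,0,0,-0.0428,0.3,0.0126,-0.0323,0,0,0,-0.0428,0.3,0.0126,-0.0323,0,0,0,-0.0428,0.3]}}

```text
clock: 1.63
eef_pos: [0.4033, 0.291, 0.3042]
ee_rot: [180.0, -0.0, 131.1]
ft_force: [1.3, -0.0, 0.3]
finger_gap: 0.0555
finger_force: 0.0
```

Emit:
{"op": "servo_tool", "data": {"deltas": [0.0126,-0.0323,0,0,0,-0.0428,0.3,0.0126,-0.0323,0,0,0,-0.0428,0.3,0.0126,-0.0323,0,0,0,-0.0428,0.3,0.0126,-0.0323,0,0,0,-0.0428,0.3,0.0126,-0.0323,0,0,0,-0.0428,0.3,0.0126,-0.0323,0,0,0,-0.0428,0.3,0.0126,-0.0323,0,0,0,-0.0428,0.3,0.0126,-0.0323,0,0,0,-0.0428,0.3,0.0126,-0.0323,0,0,0,-0.0428,0.3,0.0126,-0.0323,0,0,0,-0.0428,0.3]}}

```text
clock: 2.47
eef_pos: [0.5294, -0.0321, 0.3043]
ee_rot: [179.9, -0.0, 106.6]
ft_force: [0.7, 0.4, 0.7]
finger_gap: 0.0554
finger_force: 0.0
```

Emit:
{"op": "servo_tool", "data": {"deltas": [0.01,-0.0257,-0.02,0,0,-0.0335,0.3,0.01,-0.0257,-0.02,0,0,-0.0335,0.3,0.01,-0.0257,-0.02,0,0,-0.0335,0.3,0.01,-0.0257,-0.02,0,0,-0.0335,0.3,0.01,-0.0257,-0.02,0,0,-0.0335,0.3,0,0,0,0,0,0,0.3]}}

```text
clock: 2.97
eef_pos: [0.5779, -0.1643, 0.2006]
ee_rot: [-179.7, 0.2, 96.7]
ft_force: [-0.6, 0.3, 1.0]
finger_gap: 0.0555
finger_force: 0.0
```

```bash
python3 - <<'E'
from h import *
im=arm.get_image("top"); save(im,"t1")
s=arm.observe(); print(s["eef_pos"],s["ee_rot"],s["joint_pos"])
a=im["image"][190:320,340:480,::-1]; cv2.imwrite("pics/t1c.png",cv2.resize(a,None,fx=4,fy=4,interpolation=2))
E
```

```text
[ 0.57798823 -0.16183762  0.2019494 ] [-1.79787277e+02  6.95291293e-02  9.68703906e+01] [-12.04530676  29.39614702  29.08721242 106.3279775  -18.21261543
  49.10121652  32.88290038]
```

View pics/t1c.png

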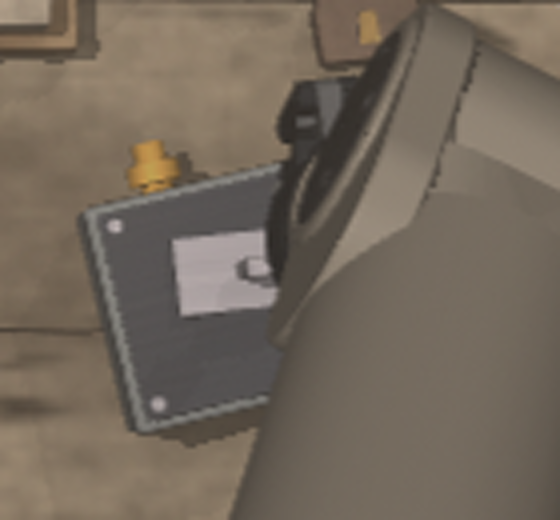

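The arm hides the tab, as expected, so I'll go down on the measured position.

Emit:
{"op": "servo_tool", "data": {"deltas": [0.001,0.001,-0.02,0,0,0,0.3,0,0,-0.02,0,0,0,0.3,0,0,-0.018,0,0,0,0.3,0,0,0,0,0,0,-1,0,0,0,0,0,0,-1,0,0,0,0,0,0,-1,0,0,0,0,0,0,-1,0,0,0,0,0,0,-1,0,0,0,0,0,0,-1], "grip_force": 50}}

```text
clock: 3.77
eef_pos: [0.5806, -0.1578, 0.1477]
ee_rot: [179.9, -0.0, 97.1]
ft_force: [-2.1, 1.8, 6.4]
finger_gap: 0.0082
finger_force: 49.3
```

Emit:
{"op": "servo_tool", "data": {"deltas": [0,0,0.01,0,0,0,-1,0,0,0.02,0,0,0,-1,0,0,0.025,0,0,0,-1,0,0,0.025,0,0,0,-1,0,0,0.01,0,0,0,-1,0,0,0,0,0,0,-1]}}

```text
clock: 4.27
eef_pos: [0.5815, -0.1585, 0.2393]
ee_rot: [179.7, 0.1, 97.1]
ft_force: [0.3, -1.0, -2.0]
finger_gap: 0.008
finger_force: 48.9
```

```bash
python3 - <<'E'
from h import *
s=arm.observe(); print(s["eef_pos"],s["ee_rot"],s["finger_gap"],s["ft_force"],s["joint_pos"])
im=arm.get_image("side")
r=arm.silhouettes(im,"strap")
if r:
  P,_,_=pts(im,r[0]["pixels"]); print(r[0]["p"],len(P),np.percentile(P,[2,50,98],0).round(3))
a=im["image"][130:270,280:450,::-1]; cv2.imwrite("pics/s1c.png",cv2.resize(a,None,fx=4,fy=4,interpolation=2))
E
```

```text
[ 0.58146326 -0.15850432  0.23931122] [1.79651427e+02 7.78495273e-02 9.71268050e+01] 0.008001349935216118 [ 0.26035435 -0.98645171 -1.98739362] [-13.49264684  26.6992839   30.42823761 104.75305327 -16.70555522
  52.63802731  31.56119684]
0.76 223 [[ 0.563 -0.176  0.151]
 [ 0.581 -0.145  0.157]
 [ 0.599 -0.115  0.189]]
```

View pics/s1c.png

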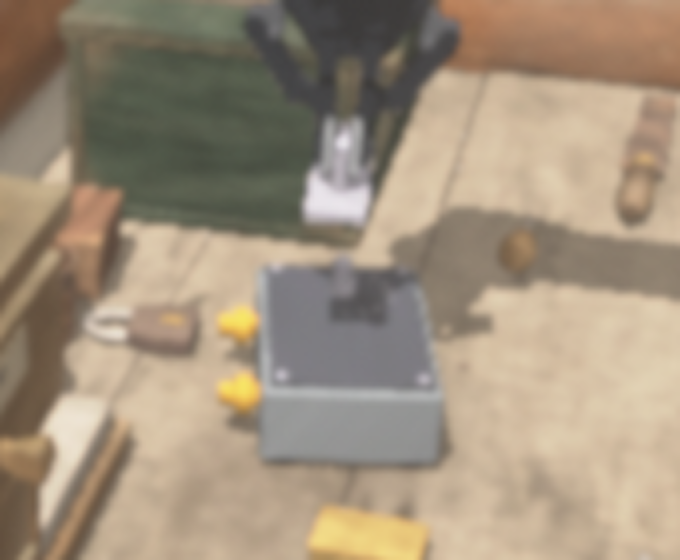

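The strap hangs level from the gripper at (340,190) in the crop, and the stem stands free at (342,272).

Emit:
{"op": "servo_tool", "data": {"deltas": [-0.0028,0.0282,0,0,0,0.0964,-1,-0.0028,0.0282,0,0,0,0.0964,-1,-0.0028,0.0282,0,0,0,0.0964,-1,-0.0028,0.0282,0,0,0,0.0964,-1,-0.0028,0.0282,0,0,0,0.0964,-1,-0.0028,0.0282,0,0,0,0.0964,-1,-0.0028,0.0282,0,0,0,0.0964,-1,-0.0028,0.0282,0,0,0,0.0964,-1,-0.0028,0.0282,0,0,0,0.0964,-1,-0.0028,0.0282,0,0,0,0.0964,-1]}}

```text
clock: 5.2
eef_pos: [0.5506, 0.1253, 0.2341]
ee_rot: [-179.9, -0.1, 152.7]
ft_force: [0.3, -0.2, -0.5]
finger_gap: 0.008
finger_force: 48.9
```

Emit:
{"op": "servo_tool", "data": {"deltas": [-0.0028,0.0282,0,0,0,0.0964,-1,-0.0028,0.0282,0,0,0,0.0964,-1,-0.0028,0.0282,0,0,0,0.0964,-1,-0.0028,0.0282,0,0,0,0.0964,-1,0,0,-0.03,0,0,0,-1,0,0,-0.03,0,0,0,-1,0,0,-0.03,0,0,0,-1,0,0,-0.015,0,0,0,-1,0,0,0,0,0,0,-1,0,0,0,0,0,0,-1]}}

```text
clock: 6.03
eef_pos: [0.5396, 0.2363, 0.129]
ee_rot: [-179.9, -0.2, 174.5]
ft_force: [0.2, 1.2, -0.3]
finger_gap: 0.0079
finger_force: 48.9
```

```bash
python3 - <<'E'
from h import *
s=arm.observe(); print(s["eef_pos"],s["ee_rot"],s["finger_gap"],s["ft_force"],s["joint_pos"])
for c in("top","side"):
  im=arm.get_image(c);save(im,"p_"+c)
  r=arm.silhouettes(im,"strap")
  if r:
    P,_,_=pts(im,r[0]["pixels"]); print(c,r[0]["p"],len(P),np.percentile(P,[2,50,98],0).round(3), r[0]["pixel"])
im=arm.get_image("side")
a=im["image"][220:370,270:430,::-1]; cv2.imwrite("pics/s2c.png",cv2.resize(a,None,fx=4,fy=4,interpolation=2))
E
```

```text
[0.53956111 0.23630606 0.12903726] [-179.86712093   -0.20687716  174.46209589] 0.007932534181537809 [ 0.2261962   1.23638962 -0.30907468] [-34.64782801  31.95978639   6.48159981 108.93785004  -5.38772451
  39.63787563  59.48894336]
top 0.86 325 [[0.502 0.215 0.042]
 [0.576 0.226 0.047]
 [0.608 0.249 0.051]] [203.8, 255.7]
side 0.76 827 [[0.503 0.214 0.042]
 [0.556 0.241 0.049]
 [0.609 0.257 0.071]] [334.5, 320.5]
```

View pics/s2c.png

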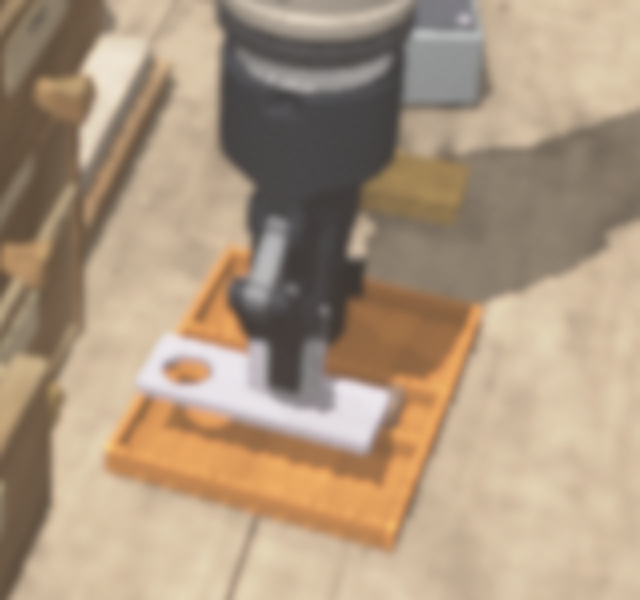

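The strap hangs level over the long bay, hole at (187,370), centred within 2 mm.

Emit:
{"op": "servo_tool", "data": {"deltas": [0,0,-0.015,0,0,0,-1,0,0,-0.012,0,0,0,-1,0,0,-0.005,0,0,0,-1,0,0,-0.002,0,0,0,-1,0,0,0,0,0,0,-1,0,0,0,0,0,0,-1]}}

```text
clock: 6.78
eef_pos: [0.541, 0.2369, 0.0971]
ee_rot: [180.0, 0.0, 174.5]
ft_force: [0.3, -0.1, -2.0]
finger_gap: 0.0079
finger_force: 48.9
```

Emit:
{"op": "servo_tool", "data": {"deltas": [0,0,-0.003,0,0,0,-1,0,0,-0.002,0,0,0,-1,0,0,-0.001,0,0,0,-1,0,0,0,0,0,0,-1]}}

```text
clock: 7.12
eef_pos: [0.541, 0.237, 0.0916]
ee_rot: [180.0, 0.0, 174.5]
ft_force: [-1.1, -1.3, 5.1]
finger_gap: 0.0082
finger_force: 49.7
```

Emit:
{"op": "servo_tool", "data": {"deltas": [0,0,0,0,0,0,-0.5,0,0,0,0,0,0,-0.5,0,0,0,0,0,0,-0.5,0,0,0.02,0,0,0,-0.5,0,0,0.03,0,0,0,-0.5,0,0,0.04,0,0,0,-0.5,0,0,0.04,0,0,0,-0.2,0,0,0.02,0,0,0,0,0,0,0,0,0,0,0]}}

```text
clock: 7.87
eef_pos: [0.5433, 0.2379, 0.2465]
ee_rot: [179.7, 0.5, 174.4]
ft_force: [0.4, 1.0, 0.5]
finger_gap: 0.0428
finger_force: 0.0
```

```bash
python3 - <<'E'
from h import *
s=arm.observe(); print(s["eef_pos"],s["ee_rot"],s["finger_gap"],s["ft_force"])
ims=[]
for c in("top","side"):
  im=arm.get_image(c);save(im,"q_"+c); ims.append(im)
  for n in ("strap","knob","stem_tip","control_box"):
    r=arm.silhouettes(im,n)
    if r:
      P,_,_=pts(im,r[0]["pixels"]); np.save(f"q_{c}_{n}.npy",P); print(c,n,r[0]["p"],len(P),np.percentile(P,[2,50,98],0).round(3).tolist(), r[0]["pixel"])
P,u,v=pts(ims[0]); m=(abs(P[:,0]-.585)<.02)&(abs(P[:,1]+.208)<.02)&(P[:,2]>.076)&(P[:,2]<.1)
Q=P[m]; print("stem top",len(Q),Q.mean(0),cv2.minEnclosingCircle((Q[:,:2]*1000).astype(np.float32)), u[m].mean(),v[m].mean())
a=ims[0]["image"][220:280,400:470,::-1]; A=cv2.resize(a,None,fx=8,fy=8,interpolation=cv2.INTER_CUBIC)
b=ims[1]["image"][180:250,320:400,::-1]; B=cv2.resize(b,(0,0),fx=480/70*.6,fy=480/70*.6,interpolation=cv2.INTER_CUBIC); B=B[:480]
B=cv2.copyMakeBorder(B,0,max(0,480-B.shape[0]),0,0,0)[:,:230]; B
cv2.imwrite("pics/stem.png",np.hstack([A,B]))
E
```

```text
[0.54329403 0.23790606 0.24650494] [179.67459521   0.45147435 174.43329748] 0.04282034637356469 [0.43971747 0.96066452 0.48893476]
top strap 0.83 640 [[0.504, 0.215, 0.004], [0.566, 0.236, 0.01], [0.609, 0.257, 0.043]] [198.6, 262.8]
top knob 0.69 394 [[0.535, 0.109, 0.004], [0.556, 0.128, 0.025], [0.574, 0.15, 0.05]] [253.6, 268.0]
top stem_tip 0.62 67 [[0.577, -0.212, 0.063], [0.583, -0.205, 0.082], [0.591, -0.199, 0.088]] [431.1, 250.9]
top control_box 0.97 5575 [[0.515, -0.249, 0.028], [0.577, -0.166, 0.059], [0.646, -0.083, 0.065]] [409.2, 257.1]
side strap 0.81 877 [[0.503, 0.216, 0.006], [0.546, 0.24, 0.01], [0.607, 0.256, 0.042]] [339.2, 333.1]
side knob 0.85 461 [[0.532, 0.123, 0.003], [0.552, 0.136, 0.025], [0.571, 0.151, 0.047]] [346.3, 293.0]
side control_box 0.74 1145 [[0.503, -0.238, -0.001], [0.539, -0.101, 0.055], [0.568, -0.083, 0.061]] [373.8, 228.4]
stem top 50 [ 0.58521023 -0.20676083  0.0830985 ] ((583.8834838867188, -206.9477996826172), 8.180514335632324) 433.94 252.88
```

View pics/stem.png

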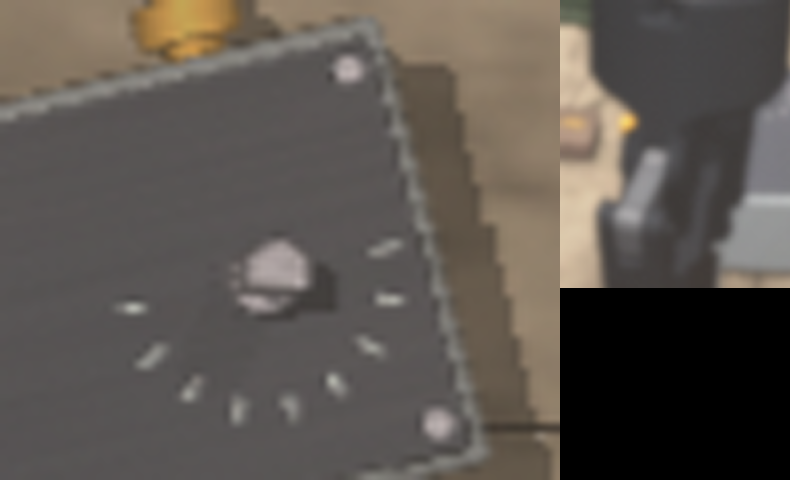

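View pics/q_top.png

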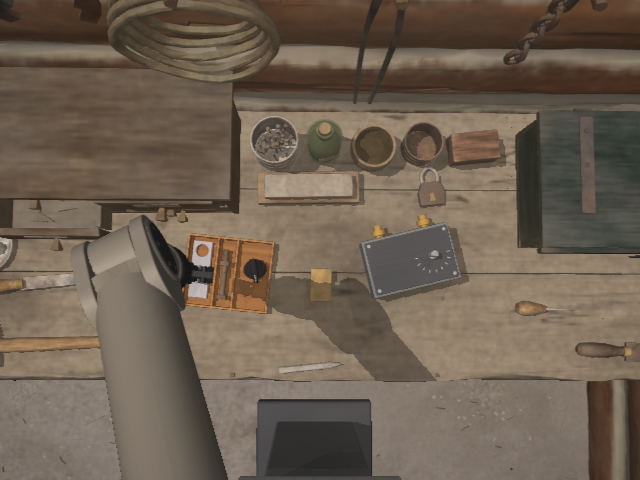

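The strap lies in the long bay (200,268) and the knob is untouched. The stem's flat faces down the image, with its edge at about (243,286)–(312,289) in the crop. I'll measure that edge's angle more closely.

```bash
python3 - <<'E'
from h import *
im=cv2.imread("pics/q_top.png"); a=im[246:264,424:446]
print(cv2.cvtColor(a,cv2.COLOR_BGR2GRAY))
cv2.imwrite("pics/stem2.png",cv2.resize(a,None,fx=24,fy=24,interpolation=cv2.INTER_CUBIC))
def rect(P): r=cv2.minAreaRect((P[:,:2]*1000).astype(np.float32)); return np.round(r[0],1),np.round(r[1],1),round(r[2],1)
for c in("top","side"):
  P=np.load(f"q_{c}_knob.npy"); h=P[P[:,2]>.036]; print(rect(h),rect(P)); 
  d=h[:,:2]-h[:,:2].mean(0); U=np.linalg.svd(d,full_matrices=False)[2][0]; print(np.degrees(np.arctan2(-abs(U[0]),-U[1]*np.sign(U[0]))), np.degrees(np.arctan(U[1]/U[0])),np.median(P[P[:,2]>.04],0))
P=np.load("q_top_control_box.npy"); print(rect(P[P[:,2]>.05]))
E
```

```text
[[ 85  86  86  86  86  86  87  87  87  87  88  87  88  86  87  87  86  87
   85  86  86  86]
 [ 86  86  87  88  87  87  87  87  88  87  86  86  86  87  85  86  85  86
   86  87  86  86]
 [ 87  86  86  87  87  87  86  85  86  86  85  85  84  86  86  86  86  86
   87  87  87  87]
 [ 86  86  86  86  86  86  85  86  85  86  81  84  87  86  87  87  88  87
   87  87  87  86]
 [ 85  85  85  85  86  86  86  84  92 114 134 140 104  86  87  87  87  87
   86  87  87  87]
 [ 85  85  86  87  86  86  84  97 129 153 163 163 154 114  89  87  87  88
   86  85  86  87]
 [ 86  86  86  87  88  88  95 139 160 165 163 162 157 157 107  84  86  86
   86  86  87  86]
 [ 86  87  82  85  93 112 102 141 164 169 167 159 156 156 111  73  66  82
   86  87  86  86]
 [ 87  86  86  87  89  95 104 148 164 165 165 166 164 161 114  72  64  66
   80  86  86  86]
 [ 87  86  81  83  94 114  97 122 131 138 142 148 152 166 114  69  64  65
   81  86  86  87]
 [ 85  84  83  84  85  95  93  94  89  88  89  90  88  85  70  65  65  64
   81  86  87  86]
 [ 85  85  82  83  83  99 149 160 160 123 106 113  88  68  65  64  65  65
   
[... 281 characters left out ...]
  87  87  87]
 [ 83  83  83  82  82  82  82  82  83  86  88  87  87  86  86  86  87  87
   87  87  87  87]
 [ 82  82  83  83  83  83  83  84  84  85  86  86  86  87  87  87  87  88
   87  87 106 132]
 [ 84  84  83  83  83  83  82  83  86  86  86  86  87  87  87  87  87  87
   88  87  89 129]]
(array([552.8, 129.1]), array([45. , 12.2]), 9.8) (array([557.3, 130.7]), array([44.1, 40.2]), 58.9)
-101.25781201665622 11.25781201665622 [0.55536379 0.12953747 0.04656243]
(array([551.4, 129.1]), array([43.1, 15.7]), 15.7) (array([547.4, 111.2]), array([113.2,  39.1]), 80.4)
-106.05975078245041 16.059750782450397 [0.5512681  0.13090428 0.04497063]
(array([ 574.5, -168.1]), array([110. , 170.6]), 13.7)
```

View pics/stem2.png

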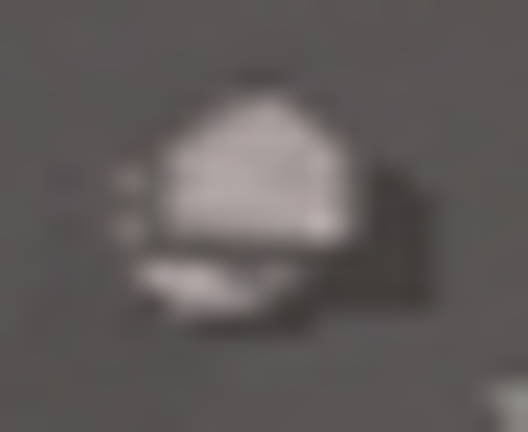

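The flat's edge slopes about 5° down to the right, so the flat faces a yaw of about 176°. The knob's nose is at about 190.5°. Going to the knob.

Emit:
{"op": "servo_tool", "data": {"deltas": [0.0027,-0.0216,-0.02,0,0,0.0562,0,0.0027,-0.0216,-0.02,0,0,0.0562,0,0.0027,-0.0216,-0.02,0,0,0.0562,0,0.0027,-0.0216,-0.02,0,0,0.0562,0,0.0027,-0.0216,-0.02,0,0,0.0562,0,0,0,0,0,0,0,0,0,0,0,0,0,0,0]}}

```text
clock: 8.95
eef_pos: [0.5537, 0.1268, 0.1395]
ee_rot: [-179.9, -0.2, -169.7]
ft_force: [0.0, 0.4, 0.2]
finger_gap: 0.0426
finger_force: 0.0
```

Emit:
{"op": "servo_tool", "data": {"deltas": [0.002,0.002,-0.015,0,0,0,0,0,0,-0.013,0,0,0,0,0,0,-0.008,0,0,0,0,0,0,0,0,0,0,0,0,0,0,0,0,0,0]}}

```text
clock: 9.37
eef_pos: [0.5562, 0.1317, 0.1051]
ee_rot: [180.0, -0.0, -169.4]
ft_force: [-0.2, 0.5, 0.1]
finger_gap: 0.0425
finger_force: 0.0
```

```bash
python3 - <<'E'
from h import *
for i in range(3):
  im=arm.get_image("side"); s=arm.observe(); print(s["eef_pos"],s["ee_rot"],s["ft_force"])
a=im["image"][230:340,290:420,::-1]; cv2.imwrite("pics/k1.png",cv2.resize(a,None,fx=5,fy=5,interpolation=2))
E
```

```text
[0.55654774 0.13152473 0.10551597] [ 1.79984216e+02  4.27744329e-02 -1.69411308e+02] [-0.50587718 -0.05321592  0.27187388]
[0.55672313 0.13138875 0.10571363] [ 1.79985048e+02  7.02483469e-02 -1.69421434e+02] [-0.05471237  0.24093839  0.68052695]
[0.55677452 0.13129113 0.10578948] [ 1.79985529e+02  8.44185853e-02 -1.69428079e+02] [0.23237333 0.14341673 0.36500514]
```

View pics/k1.png

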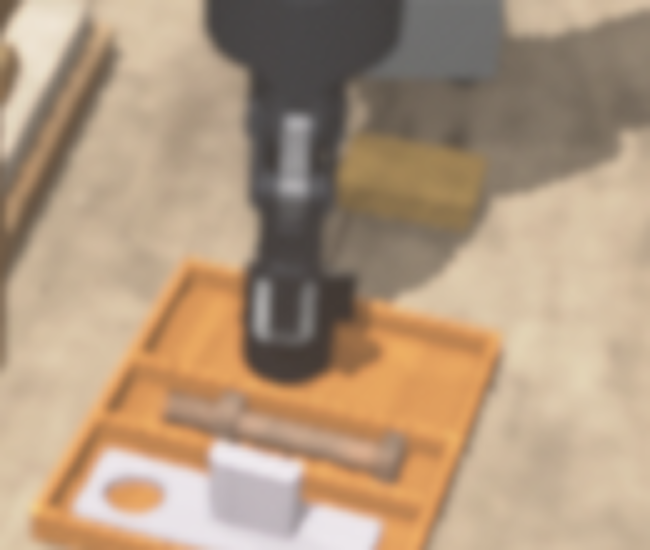

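The open fingers stand either side of the knob's bar at (290,310), and the strap lies flat in its bay. Lowering a little and gripping.

Emit:
{"op": "servo_tool", "data": {"deltas": [0,0,-0.005,0,0,0,0,0,0,0,0,0,0,-1,0,0,0,0,0,0,-1,0,0,0,0,0,0,-1,0,0,0,0,0,0,-1,0,0,0,0,0,0,-1,0,0,0,0,0,0,-1], "grip_force": 80}}

```text
clock: 10.1
eef_pos: [0.5565, 0.1309, 0.1001]
ee_rot: [180.0, 0.0, -169.4]
ft_force: [0.7, 1.0, 1.8]
finger_gap: 0.0105
finger_force: 78.7
```

Emit:
{"op": "servo_tool", "data": {"deltas": [0,0,0.015,0,0,0,-1,0,0,0.03,0,0,0,-1,0,0,0.03,0,0,0,-1,0,0,0.03,0,0,0,-1,0,0,0.01,0,0,0,-1,0,0,0,0,0,0,-1]}}

```text
clock: 10.6
eef_pos: [0.5577, 0.1312, 0.2177]
ee_rot: [179.9, 0.3, -169.5]
ft_force: [0.1, 0.9, -0.9]
finger_gap: 0.0101
finger_force: 78.5
```

```bash
python3 - <<'E'
from h import *
for i in range(2):
  im=arm.get_image("side"); s=arm.observe(); print(s["clock"],s["eef_pos"],s["ee_rot"],s["ft_force"],s["finger_gap"])
r=arm.silhouettes(im,"knob")
if r:
  P,_,_=pts(im,r[0]["pixels"]); b=P[P[:,2]<P[:,2].max()]; print(r[0]["p"],len(P),np.percentile(P,[1,5,50,95,99],0).round(4).tolist(),r[0]["pixel"])
E
```

```text
10.65 [0.55660746 0.13095217 0.21556609] [ 1.79977818e+02  1.17702575e-01 -1.69442538e+02] [-0.28518898  0.6545058  -1.76858226] 0.010124779257634471
10.7 [0.555753   0.13081365 0.21416472] [-1.79999484e+02 -4.36754864e-02 -1.69433049e+02] [ 0.21577333  0.84675065 -0.02462657] 0.010115290859292794
0.94 409 [[0.5297, -0.0081, 0.0431], [0.5326, 0.1282, 0.1205], [0.5479, 0.1408, 0.1381], [0.5714, 0.1523, 0.1611], [0.5731, 0.1537, 0.1627]] [351.3, 247.3]
```

```bash
python3 - <<'E'
from h import *
from scipy.optimize import least_squares
for i in range(2):
 for c in("side","top"):
  im=arm.get_image(c); s=arm.observe(); e=s["eef_pos"]
  for r in arm.silhouettes(im,"knob")[:1]:
   P,_,_=pts(im,r["pixels"]); P=P[(abs(P[:,:2]-e[:2])<.04).all(1)]
   b=P[(P[:,2]<e[2]-.081)&(P[:,2]>e[2]-.097)]
   if len(b)<20: print(c,len(b));continue
   f=least_squares(lambda q:np.hypot(b[:,0]-q[0],b[:,1]-q[1])-.020,e[:2]+[0,-.0],loss="soft_l1",f_scale=.001)
   print(c,e.round(4),len(b),f.x.round(4),((f.x-e[:2])*1000).round(1),"zmin",np.percentile(P[:,2],1).round(4), b[:,0].min().round(4),b[:,0].max().round(4))
E
```

```text
side [0.5551 0.1306 0.213 ] 139 [0.5541 0.1313] [-1.1  0.7] zmin 0.1173 0.5349 0.5696
side [0.5558 0.1307 0.2136] 149 [0.5541 0.1313] [-1.6  0.6] zmin 0.1165 0.535 0.5733
top 0
```

The knob is held, with its axis within about 1 mm of the tool axis. Carrying it over the stem.

Emit:
{"op": "servo_tool", "data": {"deltas": [0.0024,-0.0281,0,0,0,-0.0211,-1,0.0024,-0.0281,0,0,0,-0.0211,-1,0.0024,-0.0281,0,0,0,-0.0211,-1,0.0024,-0.0281,0,0,0,-0.0211,-1,0.0024,-0.0281,0,0,0,-0.0211,-1,0.0024,-0.0281,0,0,0,-0.0211,-1,0.0024,-0.0281,0,0,0,-0.0211,-1,0.0024,-0.0281,0,0,0,-0.0211,-1,0.0024,-0.0281,0,0,0,-0.0211,-1,0.0024,-0.0281,0,0,0,-0.0211,-1]}}

```text
clock: 11.98
eef_pos: [0.5802, -0.1515, 0.2148]
ee_rot: [180.0, -0.0, 178.4]
ft_force: [0.6, 0.2, -0.4]
finger_gap: 0.0104
finger_force: 78.5
```

Emit:
{"op": "servo_tool", "data": {"deltas": [0.0024,-0.0281,0,0,0,-0.0211,-1,0.0024,-0.0281,0,0,0,-0.0211,-1,0,0,0,0,0,0,-1,0,0,0,0,0,0,-1,0,0,0,0,0,0,-1]}}

```text
clock: 12.4
eef_pos: [0.585, -0.2057, 0.2146]
ee_rot: [180.0, -0.0, 176.1]
ft_force: [-0.7, 0.5, -1.2]
finger_gap: 0.01
finger_force: 78.5
```

```bash
cat > look.py <<'E'
from h import *
from scipy.optimize import least_squares
E_=[];F=[];S=[]
for i in range(4):
  im=arm.get_image("side"); s=arm.observe(); e=s["eef_pos"]; E_.append(e)
  for r in arm.silhouettes(im,"knob")[:1]:
   P,_,_=pts(im,r["pixels"]); P=P[(abs(P[:,:2]-e[:2])<.04).all(1)]
   b=P[(P[:,2]<e[2]-.081)&(P[:,2]>e[2]-.097)]
   if len(b)>20: F.append(least_squares(lambda q:np.hypot(b[:,0]-q[0],b[:,1]-q[1])-.020,e[:2],loss="soft_l1",f_scale=.001).x)
  P,_,_=pts(im); q=P[(abs(P[:,0]-.583)<.015)&(abs(P[:,1]+.206)<.02)&(P[:,2]>.066)&(P[:,2]<.083)]
  if len(q)>8: S.append([q[:,0].min(),q[:,0].max(),q[:,1].max(),len(q)])
print(s["clock"],np.mean(E_,0).round(4),s["ee_rot"],s["ft_force"],s["wrist_torque"],"knob",np.round(F,4).tolist(),"stem",np.round(S,4).tolist(),s["joint_pos"].round(0))
E
python3 look.py; python3 - <<'E'
from h import *
im=arm.get_image("side"); cv2.imwrite("pics/k2.png",cv2.resize(im["image"][150:250,300:420,::-1],None,fx=6,fy=6,interpolation=2))
E
```

```text
12.75 [ 0.5852 -0.205   0.2148] [1.79985537e+02 4.69804346e-03 1.76121296e+02] [-0.03243052 -0.31238336  0.3358578 ] [ 0.04057541  0.00811461 -0.0549993 ] knob [[0.5851, -0.2048], [0.5852, -0.2032], [0.5849, -0.204]] stem [[0.5762, 0.5906, -0.1961, 40.0], [0.577, 0.5905, -0.1971, 35.0], [0.5768, 0.5905, -0.1976, 36.0], [0.5772, 0.5912, -0.1978, 41.0]] [  4.  28.  12. 102.  -8.  51. 106.]
```

View pics/k2.png

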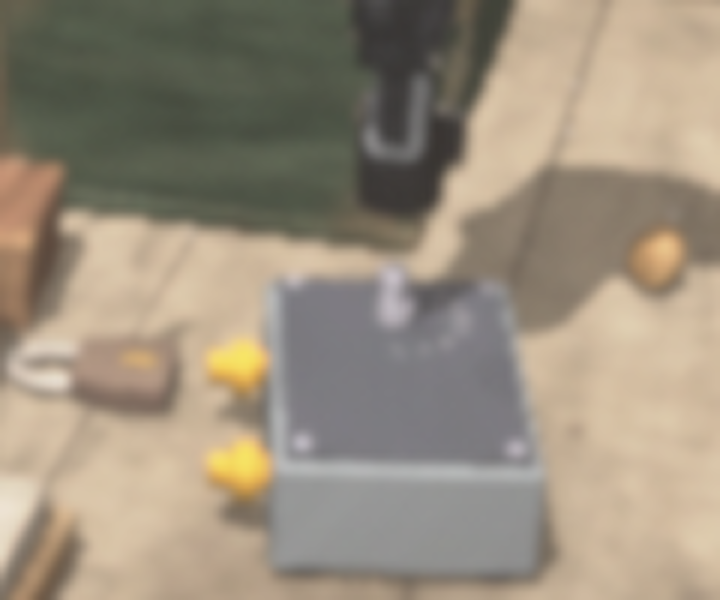

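The knob is over the stem, which stands at (393,297) in the view. A shift of about -1 mm in x and -1.5 mm in y is needed. Lowering to just above contact, then slowly onto the stem.

Emit:
{"op": "servo_tool", "data": {"deltas": [-0.001,-0.0015,-0.01,0,0,0,-1,0,0,-0.01,0,0,0,-1,0,0,-0.008,0,0,0,-1,0,0,0,0,0,0,-1,0,0,0,0,0,0,-1]}}

```text
clock: 13.27
eef_pos: [0.5835, -0.2077, 0.1857]
ee_rot: [180.0, -0.1, 176.0]
ft_force: [0.5, -0.1, 0.1]
finger_gap: 0.0104
finger_force: 78.5
```

Emit:
{"op": "servo_tool", "data": {"deltas": [0,0,-0.003,0,0,0,-1,0,0,-0.003,0,0,0,-1,0,0,-0.002,0,0,0,-1,0,0,0,0,0,0,-1,0,0,0,0,0,0,-1]}}

```text
clock: 13.68
eef_pos: [0.584, -0.2078, 0.1789]
ee_rot: [180.0, -0.0, 176.1]
ft_force: [0.2, 0.1, -1.1]
finger_gap: 0.0101
finger_force: 78.5
```

Emit:
{"op": "servo_tool", "data": {"deltas": [0,0,-0.002,0,0,0,-1,0,0,-0.002,0,0,0,-1,0,0,-0.002,0,0,0,-1,0,0,0,0,0,0,-1,0,0,0,0,0,0,-1]}}

```text
clock: 14.1
eef_pos: [0.5839, -0.2078, 0.1727]
ee_rot: [180.0, -0.0, 176.1]
ft_force: [-0.1, -0.3, 0.1]
finger_gap: 0.0105
finger_force: 78.5
```

It has gone 7 mm past the tip height with no force, so the bore is on the D. Going on down.

Emit:
{"op": "servo_tool", "data": {"deltas": [0,0,-0.002,0,0,0,-1,0,0,-0.002,0,0,0,-1,0,0,-0.002,0,0,0,-1,0,0,0,0,0,0,-1,0,0,0,0,0,0,-1]}}

```text
clock: 14.52
eef_pos: [0.584, -0.2078, 0.1667]
ee_rot: [180.0, -0.0, 176.0]
ft_force: [0.1, -0.4, -0.9]
finger_gap: 0.0101
finger_force: 78.5
```

Emit:
{"op": "servo_tool", "data": {"deltas": [0,0,-0.002,0,0,0,-1,0,0,-0.002,0,0,0,-1,0,0,0,0,0,0,-1,0,0,0,0,0,0,-1]}}

```text
clock: 14.85
eef_pos: [0.5842, -0.2079, 0.1631]
ee_rot: [-180.0, 0.0, 176.0]
ft_force: [-1.2, -0.0, 1.9]
finger_gap: 0.0102
finger_force: 78.8
```

Emit:
{"op": "servo_tool", "data": {"deltas": [0,0,-0.002,0,0,0,-1,0,0,-0.002,0,0,0,-1,0,0,0,0,0,0,-1,0,0,0,0,0,0,-1,0,0,0,0,0,0,-1]}}

```text
clock: 15.27
eef_pos: [0.5843, -0.2079, 0.1591]
ee_rot: [-180.0, 0.0, 176.0]
ft_force: [-0.5, 0.6, 4.9]
finger_gap: 0.0104
finger_force: 79.1
```

```bash
python3 - <<'E'
from h import *
F=[]
for i in range(6):
  im=arm.get_image("side"); s=arm.observe(); F.append(np.r_[s["eef_pos"],s["ft_force"]])
print(np.mean(F,0).round(4))
E
```

```text
[ 0.5842 -0.2079  0.1591  0.1185 -0.0945  4.2409]
```

Emit:
{"op": "servo_tool", "data": {"deltas": [0,0,-0.0015,0,0,0,-1,0,0,-0.0015,0,0,0,-1,0,0,0,0,0,0,-1,0,0,0,0,0,0,-1,0,0,0,0,0,0,-1]}}

```text
clock: 15.98
eef_pos: [0.5844, -0.208, 0.1577]
ee_rot: [180.0, 0.1, 176.0]
ft_force: [-4.5, 0.7, 17.5]
finger_gap: 0.0102
finger_force: 81.4
```

```bash
python3 - <<'E'
from h import *
F=[]
for i in range(6):
  im=arm.get_image("side"); s=arm.observe(); F.append(np.r_[s["eef_pos"],s["ft_force"]])
print(np.mean(F,0).round(4))
r=arm.silhouettes(im,"knob"); P,_,_=pts(im,r[0]["pixels"]); P=P[(abs(P[:,:2]-[.584,-.208])<.04).all(1)]; print(r[0]["p"],len(P),np.percentile(P,[1,50,99],0).round(4).tolist())
im=arm.get_image("top"); a=np.array([]) 
i2=arm.get_image("side"); cv2.imwrite("pics/k3.png",cv2.resize(i2["image"][150:370,280:440,::-1],None,fx=2.7,fy=2.7,interpolation=2))
E
```

```text
[ 0.5844 -0.208   0.1577 -4.7023  1.3489 18.1357]
0.65 159 [[0.5587, -0.2066, 0.0639], [0.574, -0.1939, 0.0793], [0.599, -0.1834, 0.1034]]
```

View pics/k3.png

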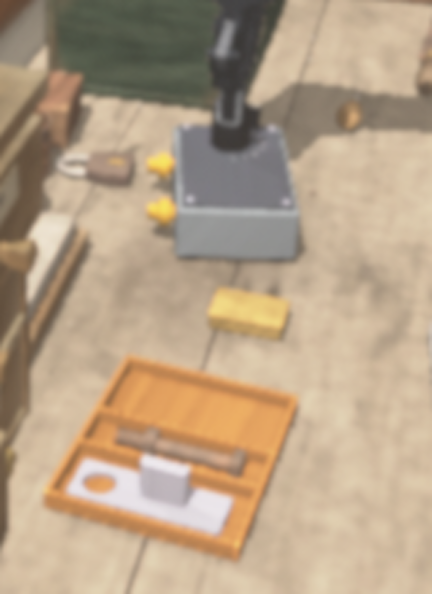

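The force rose to 18 N at the stop, and the knob's base is about 2 mm above the plate at (235,135). The strap lies flat in its bay and everything else is where it was.

```bash
python3 -c "
from plant import arm
print(arm.hand_in())"
```

```text
the job is handed in; nothing more can be done
None
```

The strap lies flat in the long bay; the knob is home on the stem and still gripped, pressed to the stop with about 18 N. I handed the job in at about 16 s, and no verdict came back.

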